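# Wind the clockwork brew timer and start it

## Robot

A 7-joint arm with a two-finger parallel gripper is mounted at the origin on a cart in front of the work surface, level with it; the furniture and walls round the work are solid. World frame = base frame: x ahead of the robot, y to its left, z up, the work surface at z = 0. Lengths are in m, angles in rad, forces in N, time in s.
With the tool pointing down it reaches from about 0.35 to 0.9 m from the base axis. Payload 19.9 kg.
Tool frame: the origin (TCP) lies between the finger pads; the fingertips stand 11 mm ahead of it and the grasp point (between the pads) lies 8 mm behind it (finger_overhang is the distance from the TCP to the fingertips, in m); z points along the fingers, y is the line along which they close (so a half turn about z gives the same grasp; the last joint's range is limited). The gripper opens to 85 mm and grips with 20 to 120 N. Pads are 22 mm wide; open, the fingers measure 114 mm over their backs; the gripper's body (76 mm by 85 mm) begins 54 mm behind the grasp point. The pads swing forward as they close: fully open they stand 13 mm farther back than shut.
Start: joints at [-1.224, 0.417, -0.01, 1.614, 0.005, 1.111, -0.053], TCP at [0.236, 0.579, 0.242] pointing down, gripper open.
Joint ranges: [-2.81, 2.81], [-0.39, 2.02], [-1.27, 1.25], [0.06, 2.57], [-1.19, 4.33], [0.19, 2], [-2.82, 2.82]. Speed limits (rad/s): [1.89, 1.89, 2.39, 2.39, 3.01, 3.01, 3.01].

## Interface

Orientations are given as a unit quaternion [x, y, z, w].
In Python, from cell import * gives the robot as it stands.
- The arm moves only by the shell command python3 -m creep 'ROWS' [FORCE]. ROWS is JSON, a list of rows, each an object with "grip": the gripper's target within -1 to 1 (shut at 1, half-way at 0, fully open at -1); "slide": the shift along the world's x, y, z normalised to -1 to 1, where 1 is 0.15 m, a list of three; "rot": the turn, a rotation vector about the world's x, y, z normalised to -1 to 1, where 1 is 90 degrees, a list of three. A call has 1 to 5 rows; each row shifts and turns the commanded pose from where the row before left it; what a row does not reach is not made up. A row lasts 1/8 s, in which the tool goes at most 62.5 mm and 10.7 degrees, less where a joint would pass 70% of its speed; a pose out of reach is approached as far as the arm can. A call with a number of a shift or a turn outside -1 to 1 is refused whole. A call with a gripper value outside its range is refused whole. The fingers move at their own pace and stop on an object; FORCE is the grip in N (left out, the last holds). Time passes only in rows, so rows that do not move let the fingers close. It gives the time, the measured TCP pose, the force, the opening and the grip force at its end, in the units of the state.
- observe(): the state, without advancing time (a new reading comes with each control period).
- get_image(name): name is "scene" or "top" or "wrist"; returns the picture (400x640x3 uint8, red, green, blue); there is no depth.
- camera_model(name): a dict with "fx", "fy", "cx", "cy" (pixels), "pose" (4x4, takes a point from camera to world coordinates). Camera axes: x right, y down, z forward; pixel columns grow to the right and rows downward; lengths in m; the calibration is good to about 2 mm. The wrist camera is an equidistant fisheye: a pixel r from the principal point sees the ray r / f radians off the axis. A picture is of the moment at which its call begins: read the wrist's pose just before it. camera_model takes no time and is no camera call; for the wrist camera it gives the pose at the moment of the call.
- sign_off(): hands the job in; it is judged then, once.
The state is a dict: "t": time; "joints": joint angles; "qd": joint speeds; "effort": joint torques, N m; "tcp_pos": TCP position; "orientation": TCP orientation; "wrist_force": force on the tool from outside, world axes, zero at the start; "torque": the same for the moment, N m; "gripper_width": finger opening in m; "gripper_force": force on a finger pad.
Only numpy, scipy, OpenCV 4.12 (cv2) and the standard library are available. Lean on these libraries where they do the work, as an engineer would, in place of code of your own. Each camera call takes 0.05 s, during which the arm holds its last target. There are 200 camera calls.

## Task

Wind up the blue clockwork brew timer: push its brass key round clockwise, stroke after stroke, until the spring is fully wound and the key comes up against its stop, but do not force it there. Only then push the orange start tab all the way across to the green dot. Leave the things standing round the timer where they are.

Things in the scene. Friction and masses are not known exactly. Their poses are not given: they have to be found in the camera images.
- timer: Blue clockwork timer screwed to the table, 150 x 150 x 90 mm. Origin: centre of its underside; x from its front to its back, y to its left, z up. Deck top 40 mm high. At the back a hood (x +10 to +75 mm, full width, underside 68, flat top 90 mm high) overhangs the deck: the key's arms pass under it, a finger cannot. Right half of the hood's top: start tab.
- dial (a point): Centre of the round white dial, radius 26 mm, 3 mm proud, on the hood's top left (timer x 43, y 40 mm). Its red needle follows the key clockwise and reaches the broad green mark only when the spring is fully wound.
- key_center (a point): On the key's upright axis at mid height of its arms (timer x -20, y 0, z 59.5 mm). Straight two-armed brass bar, 9 mm wide, round ends 15 mm wide, reaching 54 mm from the axis both ways, 52 to 67 mm above the table; hub radius 10 mm, top 70 mm high. Under the arms: ratchet wheel (radius 18) and, in front of it, a dark plunger housing, up to 49 mm high.
- key (a joint): Turn of the key (rad), growing clockwise from above. Bar direction in the timer's frame: 0.31 - value (one arm; the other is half a turn on). A spring pulls it back (0.025 N m at 0, about 0.15 at the end); a ratchet holds it every eighth turn, at 0.136 + 0.785 k: a let-go key falls back to the last click it passed. Last click 9.56, hard stop 9.70; fully wound is at the last click.
- start_tab (a joint): Travel of the orange start tab (m): 0 at the red dot (off), 0.032 at the green dot (run). It slides toward the timer's -y (its right) with about 1.5 N friction and stays where it is left.
- tab_top (a point): Centre of the start tab's top. The tab is 20 mm along timer x, 12 mm along its way (timer y) and stands 14.5 mm above the hood's top; off, it is at timer x 43, y -18 mm, its top 104.5 mm high.
- salt: Salt shaker, glass with grey cap, 44 mm across, 90 mm high; origin at the centre of its underside. Bystander.
- capsule_gold: Gold coffee capsule standing on its wide rim, 37 mm across, 28 mm high; origin at the centre of its underside. Bystander.
- label_roll: Roll of cream labels lying flat, 58 x 63 mm, 28 mm high; origin at the centre of its underside. Bystander.
Things that resemble listed ones, but are neither listed nor needed, are in the scene too. There is more than one size of the timer; the one meant has the size given above.

How it is judged:
On the way, in this order (a step that is already met when the one before it is completed fails the run):
1. the key is fully wound while the start tab is still at off (value of joint key above 9.35 rad and value of joint start_tab below 0.008 m), for 0.2 s.
2. the start tab is pushed across to the green dot (value of joint key above 9.35 rad and value of joint start_tab above 0.026 m), for 0.2 s.
At the end, for the whole second after the job is handed in: The key stands at rest on its last click (joint key above 9.35 rad), the start tab is at least 26 of its 32 mm across toward the green dot, and the salt shaker, gold capsule and label roll stand upright within 20 mm of where they were (all of step 2 and velocity of joint key between -0.05 and 0.05 rad/s and distance of each of salt, capsule_gold, label_roll from where it was at the start of the episode below 0.02 m and angle between each of salt, capsule_gold, label_roll's own z axis and vertical below 0.2 rad); the robot touches nothing.
It fails at once if the key is forced: the robot presses on the timer or its key with more than 60 N (contact force between any of the fingers, the arm and timer above 60 N).
It fails at once if a bystander is pushed more than 20 mm or tipped over (distance of any of salt, capsule_gold, label_roll from where it was at the start of the episode above 0.02 m or angle between any of salt, capsule_gold, label_roll's own z axis and vertical above 0.5 rad).
It also fails if it takes over 64 s, if anything falls off the work surface, if the arm or the gripper's body presses on something with over 40 N, if the wrist force passes 120 N, or if a joint passes its speed limit or range.

## Working session

There is one attempt and no reset: what is moved stays moved. The work goes in short steps, Python scripts to look and compute and a shell command to move; the robot and the scene stay as the last step left them, time stands still between calls to the robot, and variables do not carry over. Pictures are saved under pics/ and viewed, at most 10 in all, crops included, and the job is handed in when it is done.

```bash
mkdir -p pics; ls; python3 - <<'E'
from cell import *
import cv2,numpy as np
for n in("scene","top"):
    im=get_image(n);cv2.imwrite(f"pics/{n}0.png",im[:,:,::-1]);m=camera_model(n);print(n,m["fx"],m["cx"],m["cy"],np.round(m["pose"],3).tolist())
s=observe();print(s["t"],s["tcp_pos"],s["orientation"])
E
```

```text
pics
scene 401.0504408137702 315.6709412636915 196.05421638138537 [[0.556, -0.506, 0.659, 0.046], [-0.831, -0.324, 0.453, -0.371], [-0.016, -0.799, -0.601, 0.624], [0.0, 0.0, 0.0, 1.0]]
top 413.05835538915414 318.7386919547443 204.63493577158852 [[0.017, -0.983, 0.181, 0.442], [-1.0, -0.017, 0.001, 0.019], [0.003, -0.181, -0.984, 1.047], [0.0, 0.0, 0.0, 1.0]]
0.1 [0.23623819 0.5783316  0.24174211] [ 1.92665105e-01  9.81264433e-01 -5.15753132e-04 -5.99375861e-05]
```

View pics/top0.png

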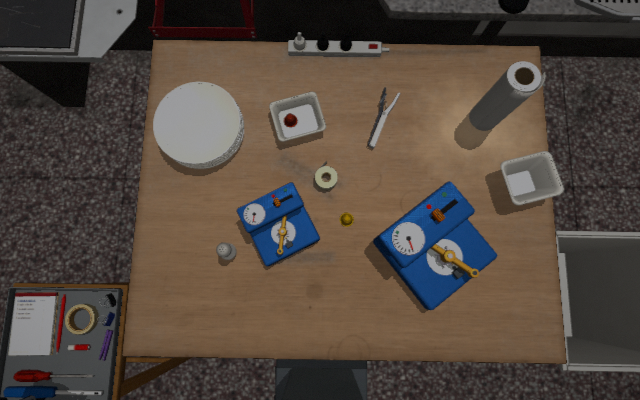

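View pics/scene0.png

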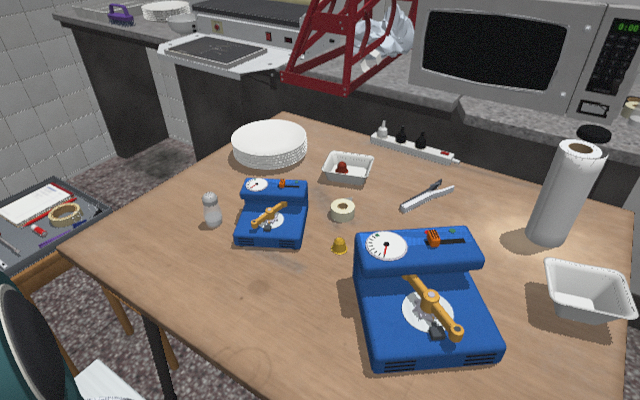

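The top view shows the two timers. The small one at (279,225) should be the 150 mm one, with the salt at (226,252), the capsule at (347,218) and the roll at (326,177). I'll measure it next.

```bash
cat > h.py <<'E'
from cell import *
import cv2,numpy as np
def ray(n,u,v,z,m=None):
    m=m or camera_model(n);P=np.array(m["pose"])
    d=P[:3,:3]@[(u-m["cx"])/m["fx"],(v-m["cy"])/m["fy"],1];o=P[:3,3]
    return o+d*(z-o[2])/d[2]
E
python3 - <<'E'
from h import *
im=cv2.imread("pics/top0.png");c=im[170:280,200:370];cv2.imwrite("pics/c0.png",cv2.resize(c,None,fx=4.7,fy=4.7,interpolation=cv2.INTER_CUBIC))
hsv=cv2.cvtColor(im,cv2.COLOR_BGR2HSV)
def blobs(lo,hi,name,z,box,amin=8):
    x0,y0,x1,y1=box;m=cv2.inRange(hsv,lo,hi)[y0:y1,x0:x1]
    n,l,st,ce=cv2.connectedComponentsWithStats(m)
    for i in range(1,n):
        if st[i,4]>=amin:
            u,v=ce[i]+[x0,y0];print(name,st[i].tolist(),round(u,1),round(v,1),ray("top",u,v,z).round(4))
B=(235,175,325,270)
blobs((0,0,150),(180,60,255),"white",.093,B,20)
blobs((14,120,100),(28,255,255),"brass",.0595,B,20)
blobs((3,150,100),(13,255,255),"orange",.1045,B,5)
blobs((14,120,80),(32,255,255),"gold",.02,(335,205,360,230))
blobs((0,0,100),(180,50,255),"salt",.07,(212,235,240,265))
blobs((15,20,170),(40,110,255),"roll",.028,(308,160,345,195),40)
m=cv2.inRange(hsv,(100,120,40),(125,255,255));m[:, :230]=0;m[:,325:]=0
cs=max(cv2.findContours(m,0,2)[0],key=cv2.contourArea)
p=cv2.approxPolyDP(cv2.convexHull(cs),4,True)[:,0]
for q in p: print(q,[ray("top",*q,z)[:2].round(3).tolist() for z in(0,.04,.09)])
E
```

```text
white [81, 0, 9, 13, 68] 319.8 180.7 [0.6751 0.0179 0.093 ]
white [10, 29, 20, 20, 245] 255.0 213.2 [0.5944 0.1681 0.093 ]
white [52, 47, 8, 19, 108] 290.4 230.9 [0.5542 0.0842 0.093 ]
white [36, 48, 10, 20, 102] 275.2 232.4 [0.55   0.1193 0.093 ]
brass [40, 23, 5, 8, 20] 276.8 201.8 [0.6288 0.1215 0.0595]
brass [42, 42, 9, 37, 137] 281.6 235.1 [0.5478 0.1073 0.0595]
gold [4, 7, 16, 16, 156] 346.6 218.7 [ 0.596  -0.0511  0.02  ]
salt [5, 9, 12, 11, 99] 222.6 248.9 [0.5114 0.2443 0.07  ]
salt [19, 9, 3, 12, 16] 232.4 248.9 [0.5119 0.2211 0.07  ]
[292 183] [[0.69, 0.09], [0.681, 0.087], [0.669, 0.084]]
[319 238] [[0.548, 0.017], [0.544, 0.017], [0.539, 0.017]]
[266 265] [[0.478, 0.149], [0.477, 0.144], [0.475, 0.138]]
[237 210] [[0.617, 0.229], [0.61, 0.221], [0.602, 0.211]]
```

View pics/c0.png

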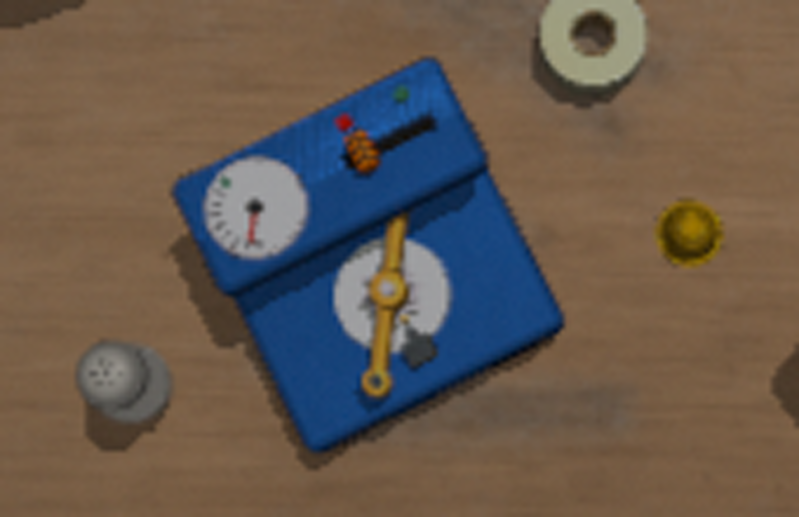

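```bash
cat >> h.py <<'E'
import json,os
def pose():
    T=json.load(open("T.json"));return np.array(T[:2]),T[2]
def w(x,y):
    o,a=pose();return o+np.array([[np.cos(a),-np.sin(a)],[np.sin(a),np.cos(a)]])@[x,y]
def psi(deg,rho=.042):
    return w(-.02+rho*np.cos(np.radians(deg)),rho*np.sin(np.radians(deg)))
E
python3 - <<'E'
from h import *
L=np.array([[-.02,0],[.043,.04],[.043,-.018],[-.075,-.075],[-.075,.075],[.075,-.075],[.075,.075]])
W=np.array([ray("top",282.3,231.3,.07),ray("top",254.3,214.0,.093),ray("top",277.2,202.3,.1045),ray("top",319,238.5,.04),ray("top",266.5,265,.04),ray("top",292,182.5,.09),ray("top",237,210,.09)])[:,:2]
def fit(L,W):
    l=L-L.mean(0);v=W-W.mean(0);z=((v[:,0]+1j*v[:,1])*(l[:,0]-1j*l[:,1])).sum();a=np.angle(z)
    o=W.mean(0)-np.array([[np.cos(a),-np.sin(a)],[np.sin(a),np.cos(a)]])@L.mean(0);return o,a
o,a=fit(L,W);print(o,np.degrees(a),fit(L[:3],W[:3]))
json.dump([*o,a],open("T.json","w"))
for l,x in zip(L,W): print((w(*l)-x).round(4))
m=camera_model("scene");P=np.linalg.inv(m["pose"])
for p in[(-.02,0,.07),(.043,.04,.093)]:
    q=P@[*w(*p[:2]),p[2],1];print("scene px",q[0]/q[2]*m["fx"]+m["cx"],q[1]/q[2]*m["fy"]+m["cy"])
for d in range(275,70,-15): print(d,psi(d).round(4))
E
```

```text
[0.57296444 0.11368272] 27.96115235275601 (array([0.57269829, 0.11371597]), np.float64(0.4688193293269699))
[-0.0003 -0.0006]
[-0.0002 -0.0005]
[0.0004 0.002 ]
[-0.0011 -0.0051]
[-0.0052  0.0018]
[ 0.0041 -0.0014]
[0.0024 0.0039]
scene px 268.8593346992897 209.87741758221628
scene px 256.2319687105529 184.06202723243743
275 [0.5782 0.0691]
260 [0.5683 0.0644]
245 [0.5575 0.0624]
230 [0.5465 0.0632]
215 [0.5362 0.0669]
200 [0.5272 0.0731]
185 [0.5201 0.0815]
170 [0.5153 0.0914]
155 [0.5134 0.1021]
140 [0.5142 0.1131]
125 [0.5179 0.1234]
110 [0.5241 0.1324]
95 [0.5324 0.1395]
80 [0.5423 0.1443]
```

```bash
python3 -m creep '[{"grip":1,"slide":[0.19,-0.335,0],"rot":[0,0,0.11]},{"grip":1,"slide":[0.19,-0.335,0],"rot":[0,0,0.11]},{"grip":1,"slide":[0.19,-0.335,0],"rot":[0,0,0.11]},{"grip":1,"slide":[0.19,-0.335,0],"rot":[0,0,0.11]},{"grip":1,"slide":[0.19,-0.335,0],"rot":[0,0,0.11]}]' 30
python3 -m creep '[{"grip":1,"slide":[0.19,-0.335,0],"rot":[0,0,0]},{"grip":1,"slide":[0.19,-0.335,0],"rot":[0,0,0]},{"grip":1,"slide":[0.19,-0.335,0],"rot":[0,0,0]},{"grip":1,"slide":[0.19,-0.335,0],"rot":[0,0,0]},{"grip":1,"slide":[0,0,0],"rot":[0,0,0]}]'
python3 - <<'E'
from h import *
s=observe();p=np.array(s["tcp_pos"]);R=__import__("scipy.spatial.transform",fromlist=["Rotation"]).Rotation.from_quat(s["orientation"]).as_matrix()
print(p,s["gripper_width"],"tool y ang",np.degrees(np.arctan2(R[1,1],R[0,1])),"want 117.96",R[:,2],np.array(s["joints"]).round(2))
print("slide",(np.r_[psi(192),.066]-p)/.15)
E
```

```text
t: 0.72
tcp_pos: [0.3762, 0.332, 0.2422]
orientation: [-0.228, 0.974, -0.0, -0.0]
wrist_force: [0.4, 0.6, -0.5]
gripper_width: 0.0002
gripper_force: 0.0
t: 1.35
tcp_pos: [0.491, 0.1288, 0.2421]
orientation: [-0.222, 0.975, -0.001, -0.0]
wrist_force: [-0.1, 0.5, 0.8]
gripper_width: -0.0
gripper_force: 0.0
[0.49099028 0.12878661 0.24209269] -3.782806906550945e-05 tool y ang 115.65611388039792 want 117.96 [ 1.54743056e-04 -1.26079741e-03 -9.99999193e-01] [-0.44  0.21  0.14  1.91 -0.03  1.03  1.73]
slide [ 0.2141112  -0.34304405 -1.17395128]
```

```bash
python3 -m creep '[{"grip":1,"slide":[0.11,-0.17,-0.25],"rot":[0,0,0.026]},{"grip":1,"slide":[0.104,-0.173,-0.25],"rot":[0,0,0]},{"grip":1,"slide":[0,0,-0.35],"rot":[0,0,0]},{"grip":1,"slide":[0,0,0],"rot":[0,0,0]}]'
python3 - <<'E'
from h import *
m=camera_model("wrist");im=get_image("wrist");cv2.imwrite("pics/w1.png",im[:,:,::-1])
E
```

```text
t: 1.85
tcp_pos: [0.5194, 0.0816, 0.1121]
orientation: [-0.245, 0.969, 0.0, -0.003]
wrist_force: [0.5, 0.8, 0.5]
gripper_width: -0.0002
gripper_force: 0.0
```

View pics/w1.png

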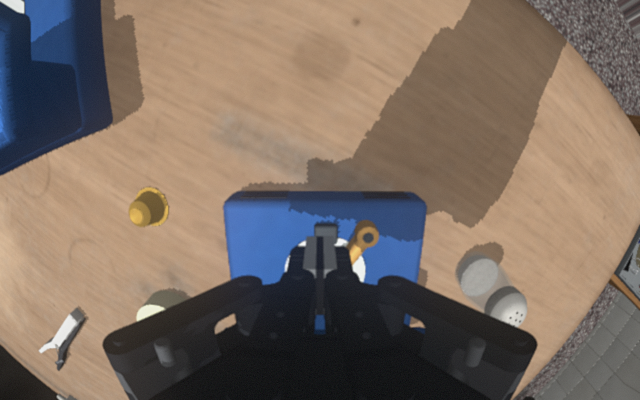

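The wrist view shows the shut fingertips at about (320,240), over the plunger area, with the key's front-left arm at (366,237), clear of the tips. I'll back off slightly and go down.

```bash
python3 -m creep '[{"grip":1,"slide":[0.035,-0.035,0],"rot":[0,0,0]},{"grip":1,"slide":[0,0,-0.15],"rot":[0,0,0]},{"grip":1,"slide":[0,0,-0.157],"rot":[0,0,0]},{"grip":1,"slide":[0,0,0],"rot":[0,0,0]}]'
python3 - <<'E'
from h import *
p=np.array(observe()["tcp_pos"])[:2]
for d in(180,165,150,135,120,105,90,78):
    q=psi(d);print(d,((q-p)/.15).round(3));p=q
E
```

```text
t: 2.4
tcp_pos: [0.5273, 0.0763, 0.0694]
orientation: [-0.245, 0.97, -0.0, 0.0]
wrist_force: [1.0, 0.5, 0.3]
gripper_width: 0.0001
gripper_force: 0.0
180 [-0.06   0.056]
165 [-0.026  0.068]
150 [-0.007  0.073]
135 [0.012 0.072]
120 [0.03  0.066]
105 [0.047 0.056]
90 [0.06  0.042]
78 [0.054 0.022]
```

```bash
python3 -m creep '[{"grip":1,"slide":[-0.06,0.056,-0.02],"rot":[0,0,0]},{"grip":1,"slide":[-0.026,0.068,0],"rot":[0,0,0]},{"grip":1,"slide":[-0.007,0.073,0],"rot":[0,0,0]},{"grip":1,"slide":[0.012,0.072,0],"rot":[0,0,0]}]'
python3 -m creep '[{"grip":1,"slide":[0.03,0.066,0],"rot":[0,0,0]},{"grip":1,"slide":[0.047,0.056,0],"rot":[0,0,0]},{"grip":1,"slide":[0.06,0.042,0],"rot":[0,0,0]},{"grip":1,"slide":[0.054,0.022,0],"rot":[0,0,0]},{"grip":1,"slide":[0,0,0],"rot":[0,0,0]}]'
python3 - <<'E'
from h import *
p=np.array(observe()["tcp_pos"]);o,a=pose();d=p[:2]-w(-.02,0);print("polar",np.hypot(*d),np.degrees(np.arctan2(d[1],d[0])-a))
im=get_image("top");c=im[170:280,200:370,::-1];cv2.imwrite("pics/c1.png",cv2.resize(c,None,fx=4,fy=4))
E
```

```text
t: 2.9
tcp_pos: [0.5147, 0.1174, 0.0661]
orientation: [-0.245, 0.969, -0.0, 0.0]
wrist_force: [-1.3, -2.4, 0.4]
gripper_width: 0.0
gripper_force: 0.8
t: 3.52
tcp_pos: [0.544, 0.145, 0.0656]
orientation: [-0.245, 0.969, 0.0, 0.0]
wrist_force: [-1.6, 0.7, -0.8]
gripper_width: -0.0002
gripper_force: 0.8
polar 0.04226212663504221 77.59352075657165
```

View pics/c1.png

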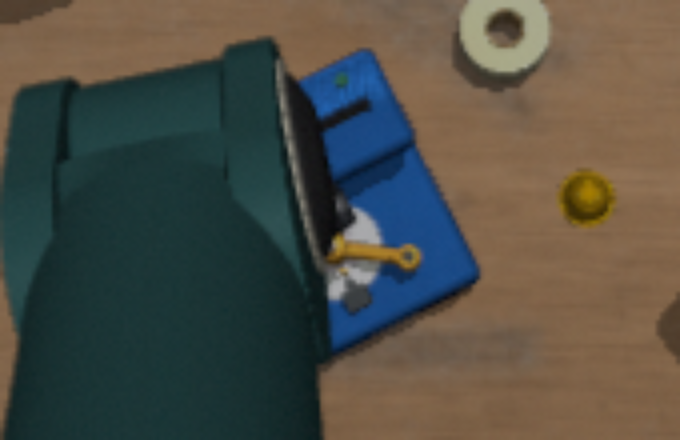

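The top view shows the right arm pointing from the hub at (338,247) to (410,257), about -127° in the timer's frame. That is right at the click, so I'll push slightly further, then lift and check.

```bash
python3 -m creep '[{"grip":1,"slide":[0.028,0.007,0],"rot":[0,0,0]},{"grip":1,"slide":[0,0,0],"rot":[0,0,0]},{"grip":1,"slide":[0,0,0.12],"rot":[0,0,0]},{"grip":1,"slide":[0,0,0.12],"rot":[0,0,0]},{"grip":1,"slide":[0,0,0],"rot":[0,0,0]}]'
cat >> h.py <<'E'
def keydir():
    hsv=cv2.cvtColor(get_image("top"),cv2.COLOR_RGB2HSV);m=cv2.inRange(hsv,(14,110,80),(28,255,255))
    v,u=np.nonzero(m);o,a=pose();h=w(-.02,0);M=camera_model("top");out=[]
    for x,y in zip(u,v):
        q=ray("top",x,y,.067,M)[:2]-h;r=np.hypot(*q)
        if .015<r<.056: out.append((r,np.degrees(np.arctan2(q[1],q[0])-a)%360))
    out=np.array(out);b=out[out[:,0]>.03] if len(out) else out
    z=np.exp(2j*np.radians(b[:,1])).sum() if len(b) else 0
    print("bar px",len(b),"dir mod 180",np.degrees(np.angle(z))/2%180, "arms",np.unique((b[:,1]//10*10)) if len(b) else 0)
def polar():
    p=np.array(observe()["tcp_pos"]);o,a=pose();d=p[:2]-w(-.02,0);print(p.round(4),"polar",np.hypot(*d).round(4),np.degrees(np.arctan2(d[1],d[0])-a)%360)
def steps(*ds):
    p=np.array(observe()["tcp_pos"])[:2]
    for d in ds: q=psi(d);print(d,((q-p)/.15).round(3));p=q
E
python3 - <<'E'
from h import *
polar();keydir();steps(275,260,245,230,215,200,185,170,155,140,125,110,95,82,72)
E
```

```text
t: 4.2
tcp_pos: [0.5489, 0.1458, 0.1043]
orientation: [-0.245, 0.97, 0.0, 0.002]
wrist_force: [0.0, -0.6, -0.5]
gripper_width: -0.0005
gripper_force: 0.0
[0.5489 0.1458 0.1043] polar 0.042 70.8604544501786
bar px 34 dir mod 180 57.24367469029549 arms [220. 230. 240.]
275 [ 0.199 -0.511]
260 [-0.066 -0.031]
245 [-0.072 -0.013]
230 [-0.073  0.006]
215 [-0.069  0.024]
200 [-0.06   0.041]
185 [-0.047  0.056]
170 [-0.031  0.066]
155 [-0.013  0.072]
140 [0.006 0.073]
125 [0.024 0.069]
110 [0.041 0.06 ]
95 [0.056 0.047]
82 [0.057 0.028]
72 [0.047 0.013]
```

```bash
python3 -m creep '[{"grip":1,"slide":[0.1,-0.255,0],"rot":[0,0,0]},{"grip":1,"slide":[0.1,-0.255,0],"rot":[0,0,0]},{"grip":1,"slide":[0,0,0],"rot":[0,0,0]},{"grip":1,"slide":[0,0,-0.12],"rot":[0,0,0]},{"grip":1,"slide":[0,0,-0.13],"rot":[0,0,0]}]'
python3 -m creep '[{"grip":1,"slide":[0,0,0],"rot":[0,0,0]}]'
python3 - <<'E'
from h import *
polar();keydir()
E
```

```text
t: 4.88
tcp_pos: [0.5771, 0.0701, 0.0627]
orientation: [-0.246, 0.969, 0.0, -0.0]
wrist_force: [0.3, 0.0, -0.5]
gripper_width: 0.0002
gripper_force: 0.0
t: 5.0
tcp_pos: [0.5761, 0.0696, 0.062]
orientation: [-0.245, 0.969, 0.0, -0.002]
wrist_force: [0.2, -0.2, -0.1]
gripper_width: 0.0001
gripper_force: 0.0
[0.5761 0.0696 0.062 ] polar 0.0405 273.0165196803872
bar px 0 dir mod 180 0.0 arms 0
```

```bash
python3 -m creep '[{"grip":1,"slide":[-0.055,-0.034,0.02],"rot":[0,0,0]},{"grip":1,"slide":[-0.072,-0.013,0],"rot":[0,0,0]},{"grip":1,"slide":[-0.073,0.006,0],"rot":[0,0,0]},{"grip":1,"slide":[-0.069,0.024,0],"rot":[0,0,0]},{"grip":1,"slide":[-0.06,0.041,0],"rot":[0,0,0]}]'
python3 -m creep '[{"grip":1,"slide":[-0.047,0.056,0],"rot":[0,0,0]},{"grip":1,"slide":[-0.031,0.066,0],"rot":[0,0,0]},{"grip":1,"slide":[-0.013,0.072,0],"rot":[0,0,0]},{"grip":1,"slide":[0.006,0.073,0],"rot":[0,0,0]},{"grip":1,"slide":[0.024,0.069,0],"rot":[0,0,0]}]'
python3 -m creep '[{"grip":1,"slide":[0.041,0.06,0],"rot":[0,0,0]},{"grip":1,"slide":[0.056,0.047,0],"rot":[0,0,0]},{"grip":1,"slide":[0.057,0.028,0],"rot":[0,0,0]},{"grip":1,"slide":[0.047,0.013,0],"rot":[0,0,0]},{"grip":1,"slide":[0,0,0],"rot":[0,0,0]}]'
python3 - <<'E'
from h import *
polar();keydir()
E
```

```text
t: 5.68
tcp_pos: [0.5284, 0.0724, 0.0682]
orientation: [-0.245, 0.97, -0.0, 0.001]
wrist_force: [4.2, -1.1, 1.9]
gripper_width: 0.0
gripper_force: 1.7
t: 6.3
tcp_pos: [0.5183, 0.1228, 0.0672]
orientation: [-0.245, 0.97, -0.0, -0.001]
wrist_force: [1.9, -4.9, -1.1]
gripper_width: -0.0003
gripper_force: 2.8
t: 6.92
tcp_pos: [0.5488, 0.1455, 0.0669]
orientation: [-0.245, 0.97, 0.0, -0.0]
wrist_force: [-3.4, -0.8, 0.8]
gripper_width: 0.0
gripper_force: 1.5
[0.5488 0.1455 0.0669] polar 0.0417 70.93831632754684
bar px 35 dir mod 180 48.04978155720818 arms [210. 220. 230.]
```

```bash
python3 -m creep '[{"grip":1,"slide":[0,0,0.12],"rot":[0,0,0]},{"grip":1,"slide":[0,0,0.12],"rot":[0,0,0]},{"grip":1,"slide":[0,0,0],"rot":[0,0,0]}]'
python3 - <<'E'
from h import *
polar();keydir()
E
python3 -m creep '[{"grip":1,"slide":[0.1,-0.255,0],"rot":[0,0,0]},{"grip":1,"slide":[0.1,-0.255,0],"rot":[0,0,0]},{"grip":1,"slide":[0,0,0],"rot":[0,0,0]},{"grip":1,"slide":[0,0,-0.12],"rot":[0,0,0]},{"grip":1,"slide":[0,0,-0.12],"rot":[0,0,0]}]'
python3 -m creep '[{"grip":1,"slide":[0,0,0],"rot":[0,0,0]}]'
python3 - <<'E'
from h import *
polar()
E
```

```text
t: 7.35
tcp_pos: [0.5505, 0.1455, 0.1058]
orientation: [-0.245, 0.97, 0.0, 0.002]
wrist_force: [-0.1, -0.3, -0.2]
gripper_width: 0.0
gripper_force: 0.0
[0.5505 0.1455 0.1058] polar 0.0415 68.66662652306074
bar px 36 dir mod 180 57.83139892182516 arms [220. 230. 240.]
t: 8.02
tcp_pos: [0.5786, 0.0698, 0.0657]
orientation: [-0.246, 0.969, 0.0, -0.0]
wrist_force: [1.0, 0.8, 0.1]
gripper_width: -0.0
gripper_force: 0.0
t: 8.15
tcp_pos: [0.5779, 0.0693, 0.0651]
orientation: [-0.245, 0.969, 0.0, -0.002]
wrist_force: [0.5, 0.3, 0.9]
gripper_width: -0.0002
gripper_force: 0.0
[0.5779 0.0693 0.0651] polar 0.0417 274.9092507681231
```

```bash
python3 -m creep '[{"grip":1,"slide":[-0.065,-0.032,0],"rot":[0,0,0]},{"grip":1,"slide":[-0.072,-0.013,0],"rot":[0,0,0]},{"grip":1,"slide":[-0.073,0.006,0],"rot":[0,0,0]},{"grip":1,"slide":[-0.069,0.024,0],"rot":[0,0,0]},{"grip":1,"slide":[-0.06,0.041,0],"rot":[0,0,0]}]'
python3 -m creep '[{"grip":1,"slide":[-0.047,0.056,0],"rot":[0,0,0]},{"grip":1,"slide":[-0.031,0.066,0],"rot":[0,0,0]},{"grip":1,"slide":[-0.013,0.072,0],"rot":[0,0,0]},{"grip":1,"slide":[0.006,0.073,0],"rot":[0,0,0]},{"grip":1,"slide":[0.024,0.069,0],"rot":[0,0,0]}]'
python3 -m creep '[{"grip":1,"slide":[0.041,0.06,0],"rot":[0,0,0]},{"grip":1,"slide":[0.056,0.047,0],"rot":[0,0,0]},{"grip":1,"slide":[0.057,0.028,0],"rot":[0,0,0]},{"grip":1,"slide":[0.047,0.013,0],"rot":[0,0,0]},{"grip":1,"slide":[0,0,0],"rot":[0,0,0]}]'
python3 - <<'E'
from h import *
polar();keydir()
E
python3 -m creep '[{"grip":1,"slide":[0,0,0.12],"rot":[0,0,0]},{"grip":1,"slide":[0,0,0.12],"rot":[0,0,0]},{"grip":1,"slide":[0,0,0],"rot":[0,0,0]}]'
python3 - <<'E'
from h import *
polar();keydir()
E
```

```text
t: 8.78
tcp_pos: [0.5293, 0.0726, 0.0686]
orientation: [-0.245, 0.97, -0.0, 0.002]
wrist_force: [4.8, -2.2, 3.8]
gripper_width: -0.0002
gripper_force: 2.3
t: 9.4
tcp_pos: [0.5192, 0.122, 0.068]
orientation: [-0.244, 0.97, -0.001, 0.0]
wrist_force: [-1.6, -4.0, 0.8]
gripper_width: 0.0001
gripper_force: 1.6
t: 10.02
tcp_pos: [0.5488, 0.1448, 0.0674]
orientation: [-0.245, 0.97, -0.0, -0.0]
wrist_force: [-5.0, -0.9, 0.8]
gripper_width: 0.0
gripper_force: 2.2
[0.5488 0.1448 0.0674] polar 0.041 71.22056588430138
bar px 34 dir mod 180 48.281422122375986 arms [210. 220. 230.]
t: 10.45
tcp_pos: [0.5508, 0.1455, 0.1059]
orientation: [-0.245, 0.97, 0.0, 0.002]
wrist_force: [0.4, 0.2, 0.3]
gripper_width: -0.0001
gripper_force: 0.0
[0.5508 0.1455 0.1059] polar 0.0415 68.31191041877452
bar px 35 dir mod 180 58.557513358210464 arms [230. 240.]
```

```bash
python3 -m creep '[{"grip":1,"slide":[0.1,-0.255,0],"rot":[0,0,0]},{"grip":1,"slide":[0.1,-0.255,0],"rot":[0,0,0]},{"grip":1,"slide":[0,0,0],"rot":[0,0,0]},{"grip":1,"slide":[0,0,-0.12],"rot":[0,0,0]},{"grip":1,"slide":[0,0,-0.12],"rot":[0,0,0]}]'
python3 -m creep '[{"grip":1,"slide":[0,0,0],"rot":[0,0,0]},{"grip":1,"slide":[-0.065,-0.032,0],"rot":[0,0,0]},{"grip":1,"slide":[-0.072,-0.013,0],"rot":[0,0,0]},{"grip":1,"slide":[-0.073,0.006,0],"rot":[0,0,0]},{"grip":1,"slide":[-0.036,0.012,0],"rot":[0,0,0]}]'
python3 -m creep '[{"grip":1,"slide":[0,0,0],"rot":[0,0,0]}]'
python3 - <<'E'
from h import *
polar();keydir()
im=get_image("wrist");cv2.imwrite("pics/w2.png",im[150:350,180:500,::-1].repeat(2,0).repeat(2,1));steps(219,216,213,210,207,204,201,198,195)
E
```

```text
t: 11.12
tcp_pos: [0.5788, 0.0698, 0.0657]
orientation: [-0.246, 0.969, 0.0, -0.0]
wrist_force: [-0.0, 0.4, -0.4]
gripper_width: -0.0003
gripper_force: 0.0
t: 11.75
tcp_pos: [0.5436, 0.0652, 0.0686]
orientation: [-0.245, 0.97, -0.0, 0.002]
wrist_force: [8.4, 4.5, 0.3]
gripper_width: 0.0002
gripper_force: 4.4
t: 11.88
tcp_pos: [0.5432, 0.0652, 0.0685]
orientation: [-0.245, 0.969, -0.0, 0.002]
wrist_force: [5.3, 2.6, 1.4]
gripper_width: 0.0002
gripper_force: 3.2
[0.5432 0.0652 0.0685] polar 0.041 224.88878814263637
bar px 0 dir mod 180 0.0 arms 0
219 [-0.031  0.004]
216 [-0.013  0.006]
213 [-0.013  0.007]
210 [-0.013  0.007]
207 [-0.012  0.008]
204 [-0.012  0.009]
201 [-0.011  0.009]
198 [-0.011  0.01 ]
195 [-0.01  0.01]
```

View pics/w2.png

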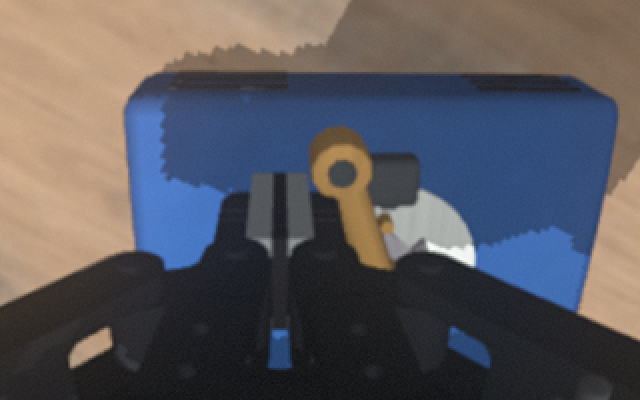

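The wrist view shows the arm end at crop (341,172), just right of the tips, so the fingers are in contact. I'll read the arm's direction from wrist rays as I creep on.

```bash
cat >> h.py <<'E'
def wristdir():
    m=camera_model("wrist");im=get_image("wrist");P=np.array(m["pose"])
    v,u=np.nonzero(cv2.inRange(cv2.cvtColor(im,cv2.COLOR_RGB2HSV),(12,110,60),(28,255,255)))
    x=(u-m["cx"])/m["fx"];y=(v-m["cy"])/m["fy"];r=np.hypot(x,y)
    d=P[:3,:3]@np.array([x/r*np.sin(r),y/r*np.sin(r),np.cos(r)]);q=P[:3,3:]+d*(.067-P[2,3])/d[2]
    o,a=pose();e=q[:2].T-w(-.02,0);rr=np.hypot(*e.T);k=(rr>.02)&(rr<.06)
    an=np.degrees(np.arctan2(e[:,1],e[:,0])-a)%360;b=k&(rr>.035)&(rr<.05)
    print("wrist arm px",b.sum(),"dir mean",an[b].mean(),"range",an[b].min(),an[b].max(),"rmax",rr[k].max())
E
python3 -m creep '[{"grip":1,"slide":[-0.016,0.004,0],"rot":[0,0,0]},{"grip":1,"slide":[-0.013,0.006,0],"rot":[0,0,0]},{"grip":1,"slide":[-0.013,0.007,0],"rot":[0,0,0]},{"grip":1,"slide":[0,0,0],"rot":[0,0,0]}]'
python3 - <<'E'
from h import *
polar();wristdir()
E
```

```text
t: 12.48
tcp_pos: [0.5372, 0.0674, 0.0685]
orientation: [-0.245, 0.97, -0.0, 0.002]
wrist_force: [6.2, 1.2, 2.1]
gripper_width: 0.0001
gripper_force: 2.6
[0.5372 0.0674 0.0685] polar 0.0411 215.8603261135939
wrist arm px 492 dir mean 188.6549067996387 range 180.22822151258623 197.34491855385227 rmax 0.056238173918731316
```

```bash
python3 -m creep '[{"grip":1,"slide":[-0.007,0.0035,0],"rot":[0,0,0]},{"grip":1,"slide":[0,0,0],"rot":[0,0,0]}]'
python3 -m creep '[{"grip":1,"slide":[-0.007,0.0035,0],"rot":[0,0,0]},{"grip":1,"slide":[0,0,0],"rot":[0,0,0]}]'
python3 - <<'E'
from h import *
polar();wristdir()
E
```

```text
t: 12.78
tcp_pos: [0.5364, 0.0679, 0.0685]
orientation: [-0.245, 0.97, -0.0, 0.002]
wrist_force: [6.3, 1.2, 2.1]
gripper_width: 0.0003
gripper_force: 2.7
t: 13.02
tcp_pos: [0.5353, 0.0683, 0.0686]
orientation: [-0.245, 0.97, -0.0, 0.002]
wrist_force: [6.5, 0.9, 2.5]
gripper_width: -0.0002
gripper_force: 2.5
[0.5353 0.0683 0.0686] polar 0.0412 212.9681446120133
wrist arm px 489 dir mean 185.45617591759677 range 176.8209434942739 194.27249090774913 rmax 0.056224236488844996
```

```bash
python3 -m creep '[{"grip":1,"slide":[-0.005,0.003,0],"rot":[0,0,0]},{"grip":1,"slide":[0,0,0],"rot":[0,0,0]}]' | grep force
python3 -m creep '[{"grip":1,"slide":[-0.005,0.003,0],"rot":[0,0,0]},{"grip":1,"slide":[0,0,0],"rot":[0,0,0]}]' | grep force
python3 - <<'E'
from h import *
polar();wristdir()
E
```

```text
wrist_force: [5.7, 0.9, 1.3]
gripper_force: 2.4
wrist_force: [4.5, -0.2, 3.0]
gripper_force: 2.2
[0.5336 0.0691 0.0685] polar 0.0414 210.47555006579444
wrist arm px 479 dir mean 183.0578112292531 range 174.49736409054734 191.73636373929708 rmax 0.0565087272073447
```

```bash
python3 -m creep '[{"grip":1,"slide":[-0.004,0.002,0],"rot":[0,0,0]},{"grip":1,"slide":[0,0,0],"rot":[0,0,0]}]' | grep force
python3 -m creep '[{"grip":1,"slide":[-0.004,0.002,0],"rot":[0,0,0]},{"grip":1,"slide":[0,0,0],"rot":[0,0,0]}]' | grep force
python3 - <<'E'
from h import *
polar();wristdir()
E
```

```text
wrist_force: [5.2, -0.0, 2.6]
gripper_force: 2.2
wrist_force: [3.9, -0.9, 3.8]
gripper_force: 2.3
[0.5322 0.0695 0.0683] polar 0.0418 208.41006082874864
wrist arm px 466 dir mean 181.14979411155485 range 172.82426249663231 190.0140735907156 rmax 0.056621994780490625
```

```bash
python3 -m creep '[{"grip":1,"slide":[-0.004,0.002,0],"rot":[0,0,0]},{"grip":1,"slide":[0,0,0],"rot":[0,0,0]}]' | grep force
python3 -m creep '[{"grip":1,"slide":[-0.004,0.002,0],"rot":[0,0,0]},{"grip":1,"slide":[0,0,0],"rot":[0,0,0]}]' | grep force
python3 - <<'E'
from h import *
polar();wristdir()
E
```

```text
wrist_force: [7.2, -1.3, 5.5]
gripper_force: 3.6
wrist_force: [8.5, -3.4, 4.8]
gripper_force: 4.3
[0.5315 0.0699 0.068 ] polar 0.0418 207.32639740272114
wrist arm px 446 dir mean 180.39057350101788 range 172.4763676852852 189.1954223555674 rmax 0.056632620951123924
```

The force is rising and the motion has stalled, so the key is gently on its stop. I'll back off, lift and check the dial.

```bash
python3 -m creep '[{"grip":1,"slide":[0.03,-0.02,0],"rot":[0,0,0]},{"grip":1,"slide":[0.04,-0.04,0],"rot":[0,0,0]},{"grip":1,"slide":[0,0,0.25],"rot":[0,0,0]},{"grip":1,"slide":[0,0,0.25],"rot":[0,0,0]},{"grip":1,"slide":[0,0,0.1],"rot":[0,0,0]}]'
python3 -m creep '[{"grip":1,"slide":[-0.2,-0.35,0],"rot":[0,0,0]},{"grip":1,"slide":[0,-0.35,0],"rot":[0,0,0]},{"grip":1,"slide":[0,0,0],"rot":[0,0,0]}]'
python3 - <<'E'
from h import *
polar();keydir()
im=get_image("top");c=im[170:280,200:370,::-1];cv2.imwrite("pics/c2.png",cv2.resize(c,None,fx=4,fy=4))
E
```

```text
t: 15.35
tcp_pos: [0.5411, 0.0611, 0.1588]
orientation: [-0.245, 0.97, 0.0, 0.001]
wrist_force: [-0.6, 0.0, -0.1]
gripper_width: 0.0002
gripper_force: 0.0
t: 15.72
tcp_pos: [0.5098, -0.0476, 0.1568]
orientation: [-0.242, 0.97, -0.0, -0.001]
wrist_force: [0.4, 0.4, -0.3]
gripper_width: 0.0003
gripper_force: 0.0
[ 0.5098 -0.0476  0.1568] polar 0.1586 225.36098679761193
bar px 40 dir mod 180 12.504166957660656 arms [  0.  10. 180. 190. 200.]
```

View pics/c2.png

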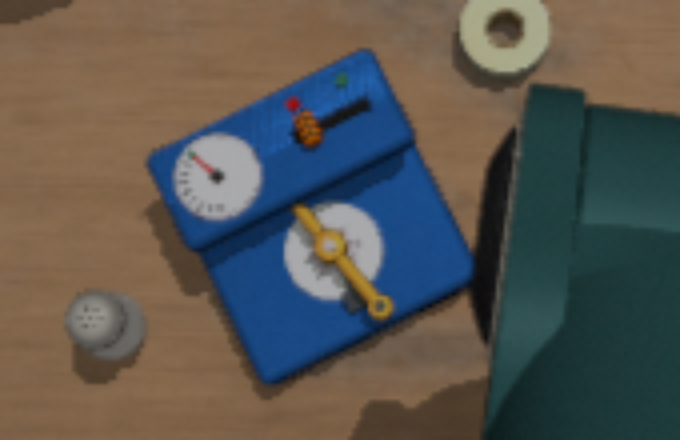

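The needle points at the green mark at (193,155) and the key rests at the 10° click, so the spring is fully wound. The tab comes next.

```bash
python3 - <<'E'
from h import *
p=np.array(observe()["tcp_pos"]);q=np.r_[w(.043,.010),.150];print("above",((q-p)/.15).round(3))
for y in(0,-.01,-.02,-.03,-.035,-.04): r=w(.043,y);print(y,((r-q[:2])/.15).round(4));q[:2]=r
E
```

```text
above [ 0.64   1.244 -0.044]
0 [ 0.0313 -0.0589]
-0.01 [ 0.0313 -0.0589]
-0.02 [ 0.0313 -0.0589]
-0.03 [ 0.0313 -0.0589]
-0.035 [ 0.0156 -0.0294]
-0.04 [ 0.0156 -0.0294]
```

```bash
python3 -m creep '[{"grip":1,"slide":[0.16,0.311,0],"rot":[0,0,0]},{"grip":1,"slide":[0.16,0.311,0],"rot":[0,0,0]},{"grip":1,"slide":[0.16,0.311,0],"rot":[0,0,0]},{"grip":1,"slide":[0.16,0.311,0],"rot":[0,0,0]},{"grip":1,"slide":[0,0,0],"rot":[0,0,0]}]'
python3 -m creep '[{"grip":1,"slide":[0,0,-0.15],"rot":[0,0,0]},{"grip":1,"slide":[0,0,-0.15],"rot":[0,0,0]},{"grip":1,"slide":[0,0,0],"rot":[0,0,0]}]'
cat >> h.py <<'E'
def loc():
    p=np.array(observe()["tcp_pos"]);o,a=pose();d=p[:2]-o;print("timer frame",d@[np.cos(a),np.sin(a)],d@[-np.sin(a),np.cos(a)],p[2])
E
python3 -c 'from h import *;loc()'
```

```text
t: 16.45
tcp_pos: [0.6066, 0.1488, 0.156]
orientation: [-0.248, 0.969, 0.001, -0.0]
wrist_force: [-0.4, -0.2, -0.4]
gripper_width: 0.0001
gripper_force: 0.0
t: 16.82
tcp_pos: [0.6053, 0.1431, 0.1105]
orientation: [-0.245, 0.969, -0.0, -0.002]
wrist_force: [0.1, 0.1, 0.6]
gripper_width: 0.0002
gripper_force: 0.0
timer frame 0.04233524164220041 0.010882085220729103 0.11048301353906119
```

```bash
python3 -m creep '[{"grip":1,"slide":[0.031,-0.06,-0.015],"rot":[0,0,0]},{"grip":1,"slide":[0.031,-0.06,0],"rot":[0,0,0]},{"grip":1,"slide":[0.031,-0.06,0],"rot":[0,0,0]},{"grip":1,"slide":[0.016,-0.03,0],"rot":[0,0,0]},{"grip":1,"slide":[0,0,0],"rot":[0,0,0]}]'
python3 - <<'E'
from h import *
loc()
im=get_image("wrist");cv2.imwrite("pics/w3.png",im[100:400,160:500,::-1].repeat(2,0).repeat(2,1))
E
```

```text
t: 17.45
tcp_pos: [0.6233, 0.1108, 0.1101]
orientation: [-0.245, 0.97, -0.0, 0.0]
wrist_force: [-0.5, 1.3, 0.1]
gripper_width: -0.0002
gripper_force: 0.0
timer frame 0.0430658653137444 -0.026155407346759665 0.11006964049968504
```

View pics/w3.png

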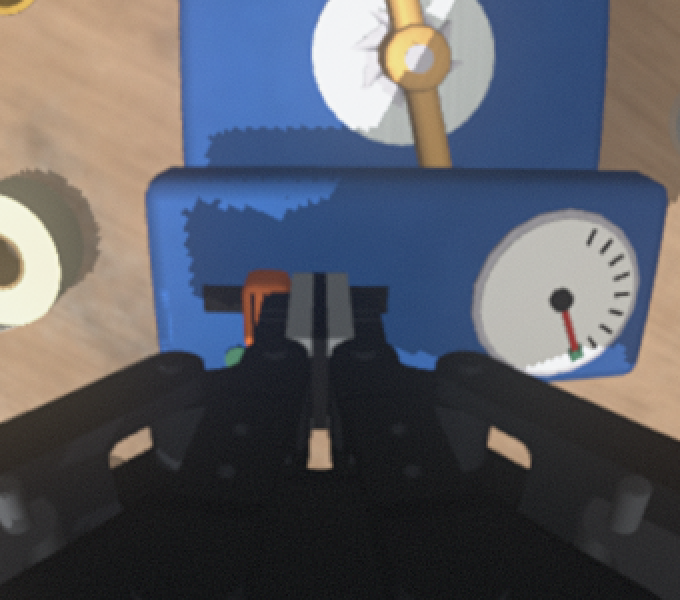

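The wrist view shows the orange tab at (267,300), ahead of the tips, with its slot ending at x≈205, so a few mm remain. I'll creep on.

```bash
for i in 1; do python3 -m creep '[{"grip":1,"slide":[0.0125,-0.0235,0],"rot":[0,0,0]},{"grip":1,"slide":[0,0,0],"rot":[0,0,0]}]'|grep force
python3 -m creep '[{"grip":1,"slide":[0.006,-0.012,0],"rot":[0,0,0]},{"grip":1,"slide":[0,0,0],"rot":[0,0,0]}]'|grep force
python3 -m creep '[{"grip":1,"slide":[0.004,-0.007,0],"rot":[0,0,0]},{"grip":1,"slide":[0,0,0],"rot":[0,0,0]}]'|grep force; done
python3 -c 'from h import *;loc()'
```

```text
wrist_force: [-0.6, 0.6, -0.6]
gripper_force: 0.0
wrist_force: [0.9, 0.7, 0.2]
gripper_force: 0.2
wrist_force: [0.8, 0.1, 0.7]
gripper_force: 0.4
timer frame 0.043178271941582066 -0.032789057275706066 0.10997778175858187
```

```bash
python3 -m creep '[{"grip":1,"slide":[0.006,-0.012,0],"rot":[0,0,0]},{"grip":1,"slide":[0,0,0],"rot":[0,0,0]}]'|grep force
python3 -m creep '[{"grip":1,"slide":[0.004,-0.007,0],"rot":[0,0,0]},{"grip":1,"slide":[0,0,0],"rot":[0,0,0]}]'|grep force
python3 -m creep '[{"grip":1,"slide":[0.004,-0.007,0],"rot":[0,0,0]},{"grip":1,"slide":[0,0,0],"rot":[0,0,0]}]'|grep force
python3 - <<'E'
from h import *
loc()
im=get_image("wrist");cv2.imwrite("pics/w4.png",im[100:300,160:500,::-1].repeat(2,0).repeat(2,1))
E
```

```text
wrist_force: [-0.1, 0.5, 0.7]
gripper_force: 0.1
wrist_force: [-0.8, 0.5, -0.4]
gripper_force: 0.3
wrist_force: [-2.3, 3.2, 1.2]
gripper_force: 2.4
timer frame 0.04319603724507521 -0.03649403525580078 0.10995216120009124
```

View pics/w4.png

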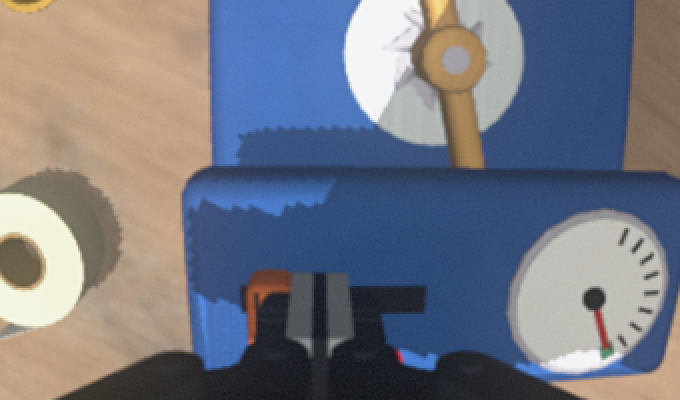

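The tab is at the left end of its slot at (265,300) and the force is rising, so it has reached the end. I'll back off, lift away and verify.

```bash
python3 -m creep '[{"grip":1,"slide":[-0.02,0.04,0],"rot":[0,0,0]},{"grip":1,"slide":[0,0,0.3],"rot":[0,0,0]},{"grip":1,"slide":[0,0,0.35],"rot":[0,0,0]},{"grip":1,"slide":[-0.1,-0.38,0],"rot":[0,0,0]},{"grip":1,"slide":[-0.1,-0.38,0],"rot":[0,0,0]}]'
python3 -m creep '[{"grip":1,"slide":[-0.1,-0.38,0],"rot":[0,0,0]},{"grip":1,"slide":[-0.1,-0.38,0],"rot":[0,0,0]},{"grip":1,"slide":[0,0,0],"rot":[0,0,0]},{"grip":1,"slide":[0,0,0],"rot":[0,0,0]}]'
python3 - <<'E'
from h import *
keydir()
im=get_image("top");c=im[150:280,200:370,::-1];cv2.imwrite("pics/c3.png",cv2.resize(c,None,fx=4,fy=4))
E
```

```text
t: 19.68
tcp_pos: [0.5953, -0.0079, 0.2081]
orientation: [-0.245, 0.969, -0.0, 0.001]
wrist_force: [1.5, -0.4, -0.7]
gripper_width: -0.0004
gripper_force: 0.0
t: 20.18
tcp_pos: [0.5657, -0.1203, 0.2075]
orientation: [-0.245, 0.97, 0.0, 0.0]
wrist_force: [0.3, -0.1, -0.5]
gripper_width: 0.0
gripper_force: 0.0
bar px 40 dir mod 180 12.504166957660656 arms [  0.  10. 180. 190. 200.]
```

View pics/c3.png

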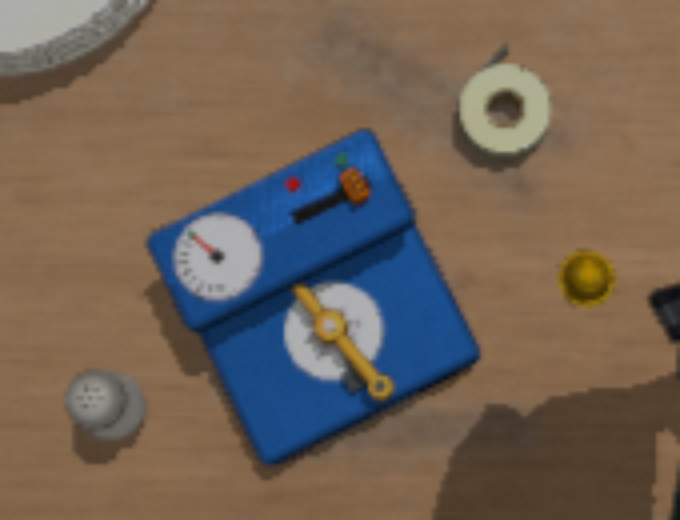

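The tab is across at (353,186) beside the green dot, the needle is on green, the key is on its last click, and the bystanders haven't moved.

```bash
python3 -c 'from cell import *;print(sign_off())'
```

```text
the job is handed in; nothing more can be done
None
```

The timer is fully wound, with its key resting on the last click, the start tab is at the green dot, the bystanders look unmoved in the last picture, and the job is handed in; no verdict came back.

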